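# Unlock the battery safe and hold the key turned

## Robot

A 6-joint arm with a two-finger parallel gripper is mounted at the origin on the work surface. World frame = base frame: x ahead of the robot, y to its left, z up, the work surface at z = 0. Lengths are in m, angles in degrees, forces in N, time in s.
With the tool pointing down it reaches from about 0.3 to 0.75 m from the base axis. Payload 8.5 kg.
Tool frame: the origin (TCP) lies midway between the tips of the shut fingers; the grasp point (between the pads) lies 19 mm behind it (env.hold_point_z is the distance from the TCP to the grasp point, in m); z points along the fingers, y is the line along which they close (so a half turn about z gives the same grasp; the last joint's range is limited). The gripper opens to 85 mm and grips with 20 to 120 N. Pads are 22 mm wide; open, the fingers measure 114 mm over their backs; the gripper's body (76 mm by 85 mm) begins 54 mm behind the grasp point. The pads swing forward as they close: fully open they stand 13 mm farther back than shut.
Start: joints at [52.007, 21.807, 74.336, -0, 83.858, -12.336], TCP at [0.238, 0.496, 0.211] pointing down, gripper open.
Joint ranges: [-178.18, 178.18], [-50.72, 133.34], [12.68, 142.11], [-81.47, 261.47], [9.98, 163.14], [-165.26, 165.26]. Speed limits (degrees/s): [136.94, 136.94, 180, 180, 180, 180].

## Interface

Orientations are given as a 3x3 rotation matrix whose columns are the frame's x, y, z axes.
In Python, from rig import observe, get_image, camera_info, env gives the robot as it stands.
- The arm moves only by the tool drive_tool, never from a script. Its arguments are lists of equal length, an entry for each row: "offset": the shift along the tool's x, y, z in units of 40 mm (1.0 is 40 mm), a list of three; "turn": the turn, a rotation vector about the tool's x, y, z in units of 6 degrees (1.0 is 6 degrees), a list of three; "hand": the opening, from 0 (shut) to 1 (fully open). A call has exactly 10 rows; each row shifts and turns the commanded pose from where the row before left it, along the tool's axes as they then stand; what a row does not reach is not made up. A row lasts 1/8 s, in which the tool goes at most 62.5 mm and 10.7 degrees, less where a joint would pass 70% of its speed; a pose out of reach is approached as far as the arm can. A call is refused whole if a number of a shift passes 1 or a number of a turn 1, either way. A call with a gripper value outside its range is refused whole. The fingers move at their own pace and stop on an object; "newtons" is the grip in N (left out, the last holds). Time passes only in rows, so rows that do not move let the fingers close, or fill a call up. It gives the time, the measured TCP pose, the force, the opening and the grip force at its end, in the units of the state.
- observe(): the state, without advancing time (a new reading comes with each control period).
- get_image(name): name is "side" or "top" or "wrist"; returns the picture (480x640x3 uint8, blue, green, red); there is no depth.
- camera_info(name): a dict with "fx", "fy", "cx", "cy" (pixels), "k1" (the pictures are not rectified: a ray, as slopes to the right and down, at radius r is drawn at 1 + k1 r^2 times it, then the intrinsics apply), "world_to_cam" (4x4, takes a point from world to camera coordinates). Camera axes: x right, y down, z forward; pixel columns grow to the right and rows downward; lengths in m; the calibration is good to about 2 mm. A picture is of the moment at which its call begins: read the wrist's pose just before it. camera_info takes no time and is no camera call; for the wrist camera it gives the pose at the moment of the call.
- env.close_job(): hands the job in; it is judged then, once.
The state is a dict: "time_s": time; "q": joint angles; "qvel": joint speeds; "joint_efforts": joint torques, N m; "position": TCP position; "tool_rot": TCP orientation; "ft_force": force on the tool from outside, world axes, zero at the start; "wrist_torque": the same for the moment, N m; "grip_width": finger opening in m; "gripper_force": force on a finger pad.
Only numpy, scipy, OpenCV 4.12 (cv2) and the standard library are available. Lean on these libraries where they do the work, as an engineer would, in place of code of your own. Each camera call takes 0.05 s, during which the arm holds its last target. There are 200 camera calls.

## Task

Unlock the grey battery safe: lift the hinged cover off its keyhole and lay it back gently, all the way onto its stop, then take the key standing in the round pot, push it fully home past the sticky pins and turn it a quarter clockwise to its stop. The lock springs back, so finish while still gripping the key and holding it turned against the stop; leave the other things where they are.

Things in the scene. Friction and masses are not known exactly. Their poses are not given: they have to be found in the camera images.
- cover (a joint): Hinge angle of the keyhole cover, rad: 0 lying flat over the keyhole, 1.57 upright, 2.6 leaning back on its stop. A stiff friction hinge (about 0.03 N m): the cover stays wherever it is left. It starts between 0 and 0.3. Not to be moved faster than 3 rad/s.
- safe: Battery safe: grey steel box 200 (x) x 240 (y) x 70 mm high, fixed. Origin under its centre; z up, front edge towards its -x. The keyhole with its cover is near the middle of the front edge.
- cover_hinge (a point): Middle of the cover's hinge axis, fixed on the safe, 35 mm in -x from the safe's centre, 86 mm above the cabinet top. Axes are the safe's: y along the hinge, -x from the hinge towards keyhole and front edge, z up. At joint value q a point of the cover at distance R from the axis lies at hinge + R*(-cos q, 0, sin q) in these axes.
- cover_tab (a point): Point to grip on the steel cover's tab, 79 mm from the hinge axis, mid-plane. Cover plate 5 mm thick, 48 mm wide, to 56 mm from the hinge; then the tab, 22 mm wide (along the hinge), 6 mm thick, to 90 mm. Closed, the tab overhangs the safe's front edge. Pinched by its two sides (fingers closing along the hinge) it pivots between fingers, which may keep pointing down all the way.
- lock (a joint): Angle of the lock cylinder, rad: 0 at rest, grows clockwise seen from above, stop at 1.57 (a quarter turn). A spring turns it back to 0 when let go (0.02 N m at 0, 0.065 N m at 1.57). Play of the blade and grip lets the key turn about 0.1 rad before the cylinder follows, so turn on until it meets the stop.
- keyway (a point): Centre of the keyhole's mouth in the lock cylinder's round brass face (33 mm wide, in a dark ring 49 mm wide, 12 mm above the safe's top, 35 mm in -x from the hinge). z up, x along the slot, y across; turns with the cylinder. Slot 17.5 x 5 mm, mouth flared by 3 mm all round, 28 mm deep. Two sticky spring pins 10 and 17 mm down drag on the blade in jerks of 3 to 12 N: push on, wiggling a few degrees if it stalls.
- pot: Round white pot 65 mm across, 50 mm high, with a flat dark wooden top, fixed; origin under its centre, z up. The key stands blade down in a slot in its top, loosely and without pins. Stands left or right of the safe.
- key_center (a point): Centre of the key's grey bow (its thick grip), 26 mm above the key's shoulder. z up along the key; x along the width of bow and blade, y across their thickness. Bow 28 (x) x 10 (y) x 46 mm tall (from the shoulder to 46 mm above it). Blade 16 x 3.5 mm, 26 mm long, its last 6 mm narrowing to 12 x 1.6 mm. Reversible: fits either way round. 30 g.
- key_shoulder (a point): The key's shoulder, centre of the bow's underside, where the blade begins. It rests on the pot's top at the start, and on the brass face when the key is fully home. Same axes as key_center.
- tray: White ceramic tray 110 x 80 x 16 mm with the hearing aids, loose; leave alone. Origin under its centre.
- aid_a: Hearing aid 41 x 10 x 12 mm on the tray; leave alone.
- aid_b: The other hearing aid, the same; leave alone.
- loop_tool: Steel cleaning loop tool 100 mm long, 7 mm high, lying on the cabinet top; leave alone.
- puffer: Small plastic vacuum puffer, a standing bulb 46 mm across and 64 mm high; leave alone. Origin under its centre.
- blister: Blister card of batteries 75 x 55 x 7 mm; leave alone.
- jar: White jar 44 mm across, 55 mm high; leave alone. Origin under its centre.
Mind the look-alikes: they are no part of the job. Leave any blue look-alike of the part that bears key_center alone.

How it is judged (in metres and radians):
On the way, in this order (a step that is already met when the one before it is completed fails the run):
1. the cover is laid back onto its stop (value of joint cover above 2.35 rad), for 0.2 s.
2. the key is fully home in the keyway, not yet turned (z of key_shoulder in the frame of keyway below 0.004 m and horizontal distance between key_shoulder and keyway below 0.004 m and angle between key_shoulder's own z axis and vertical below 0.15 rad and value of joint cover above 2.35 rad and value of joint lock below 0.4 rad), for 0.1 s.
At the end, for the whole second after the job is handed in: The gripper still holds the key (over 1 N), the key is upright (within 0.15 rad) and home in the keyway (shoulder within 4 mm of the face and of its centre), the lock is turned past 1.35 rad of its quarter turn, and the cover leans back past 2.35 rad of 2.6 (z of key_shoulder in the frame of keyway below 0.004 m and horizontal distance between key_shoulder and keyway below 0.004 m and angle between key_shoulder's own z axis and vertical below 0.15 rad and value of joint cover above 2.35 rad and value of joint lock above 1.35 rad and contact force between the fingers and key above 1 N); the arm keeps its last pose, push and grip.
It fails at once if the cover is flung or slammed (faster than 3 rad/s) (velocity of joint cover above 3 rad/s or velocity of joint cover below -3 rad/s).
It fails at once if another thing on the cabinet top is shifted more than 30 mm (distance of any of tray, aid_a, aid_b, loop_tool, puffer, blister, jar from where it was at the start of the episode above 0.03 m).
It also fails if it takes over 64 s, if anything falls off the work surface, if the arm or the gripper's body presses on something with over 40 N, if the wrist force passes 120 N, or if a joint passes its speed limit or range.

## Working session

There is one attempt and no reset: what is moved stays moved. The work goes in short steps, Python scripts to look and compute and a tool call to move; the robot and the scene stay as the last step left them, time stands still between calls to the robot, and variables do not carry over. Pictures are saved under pics/ and viewed, at most 10 in all, crops included, and the job is handed in when it is done.

Besides the shell and the picture viewer there is one more tool, called after ">>>" as name(argument=value, ...) on one line, values as JSON. drive_tool: Moves the arm, as the interface text tells. Its arguments: {"type":"object","properties":{"offset":{"type":"array"},"turn":{"type":"array"},"hand":{"type":"array"},"newtons":{"type":"number"}},"required":["offset","turn","hand"]}

```bash
mkdir -p pics; ls
python3 - <<'E'
from rig import *
import cv2,numpy as np
for n in("top","side"):
    cv2.imwrite(f"pics/{n}0.png",get_image(n)); c=camera_info(n); print(n,c)
o=observe();print(o['position'],o['tool_rot'],o['time_s'],env.hold_point_z,o['grip_width'])
E
```

```text
pics
top {'fx': 506.90845887090734, 'fy': 506.90845887090734, 'cx': 318.8472337026269, 'cy': 234.88484686401569, 'k1': -0.02839721240791198, 'world_to_cam': array([[ 0.00151539, -0.99998786, -0.00468867,  0.03500723],
       [-0.99786401, -0.00120593, -0.0653144 ,  0.52941163],
       [ 0.06530795,  0.00477763, -0.99785372,  1.12049547],
       [ 0.        ,  0.        ,  0.        ,  1.        ]])}
side {'fx': 473.6391933781935, 'fy': 473.6391933781935, 'cx': 315.2260135051145, 'cy': 236.3292559756547, 'k1': -0.09515685649370421, 'world_to_cam': array([[-0.9853683 , -0.16908448,  0.02144201,  0.50890242],
       [-0.13877972,  0.72293056, -0.67683942,  0.10299518],
       [ 0.09894195, -0.66991182, -0.73581835,  1.08994589],
       [ 0.        ,  0.        ,  0.        ,  1.        ]])}
[0.2379481  0.49555281 0.21027269] [[-9.01401193e-01  4.32984120e-01 -8.00927506e-04]
 [ 4.32984772e-01  9.01400652e-01 -1.02615192e-03]
 [ 2.77649089e-04 -1.27176398e-03 -9.99999153e-01]] 0.1 0.0187 0.0855313259982106
```

View pics/top0.png

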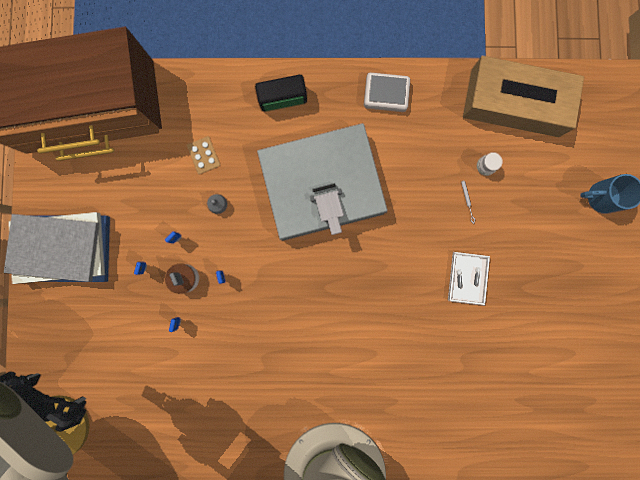

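View pics/side0.png

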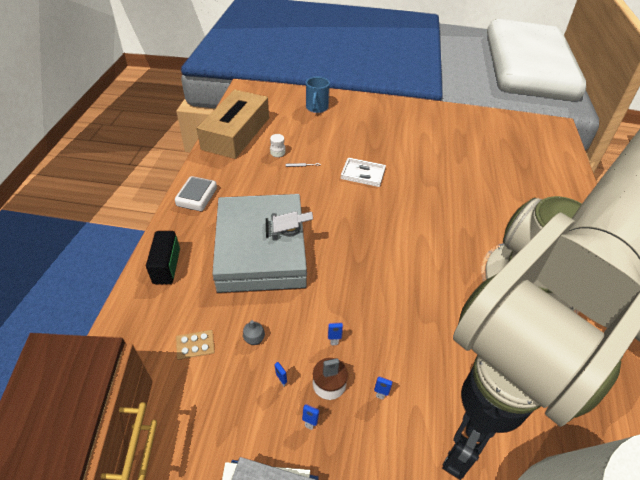

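Candidates for the key: the grey one in the pot, top (178,279) / side (331,368). The blue look-alikes are at top (173,238), (140,268), (221,277), (175,324). I choose the grey one in the pot and check it, and the safe, in one close crop.

Run:
```python
import cv2,numpy as np
t=cv2.imread("pics/top0.png");s=cv2.imread("pics/side0.png")
def c(im,x,y,w,h,f):return cv2.resize(im[y:y+h,x:x+w],(400,300),interpolation=cv2.INTER_CUBIC)
a=np.vstack([np.hstack([c(t,250,120,152,114+0,0),c(t,140,245,80,60,0)]),np.hstack([c(s,210,190,120,90,0),c(s,290,345,80,60,0)])])
cv2.imwrite("pics/crop.png",a)
```

```text
(no output)
```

View pics/crop.png

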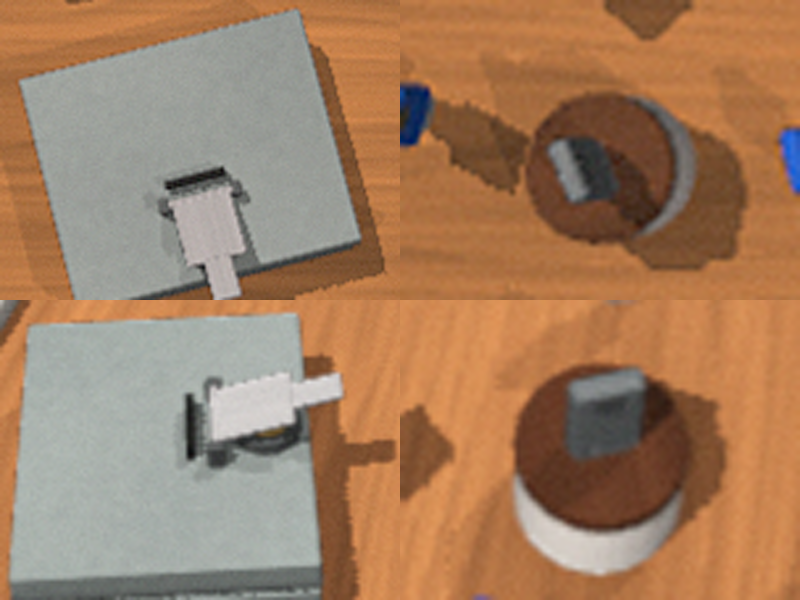

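The crop confirms a grey key in the pot. Its top strip is centred at top (174.2,279.4) and side (331.2,360.6). The cover is slightly open, with its knuckles at top (313,198) and (341,193).

```bash
cat > h.py <<'E'
from rig import *
import cv2,numpy as np
from scipy.optimize import least_squares
def ray(n,p,c=None):
    c=c or camera_info(n);K=np.array([[c['fx'],0,c['cx']],[0,c['fy'],c['cy']],[0,0,1.]])
    u=cv2.undistortPoints(np.array([[p]],float),K,np.array([c['k1'],0,0,0.]))[0,0]
    M=c['world_to_cam'];R,t=M[:3,:3],M[:3,3];return -R.T@t,R.T@np.array([u[0],u[1],1])
def onz(n,p,z,c=None):
    o,d=ray(n,p,c);return o+d*(z-o[2])/d[2]
def proj(n,X,c=None):
    c=c or camera_info(n);M=c['world_to_cam'];X=np.atleast_2d(X)@M[:3,:3].T+M[:3,3];s=X[:,:2]/X[:,2:];s=s*(1+c['k1']*(s**2).sum(1,keepdims=True))
    return s*[c['fx'],c['fy']]+[c['cx'],c['cy']]
def tri(obs):
    A=0;b=0
    for n,p in obs:
        o,d=ray(n,p);d/=np.linalg.norm(d);P=np.eye(3)-np.outer(d,d);A=A+P;b=b+P@o
    return np.linalg.solve(A,b)
E
python3 - <<'E'
from h import *
T=[(257.6,150.4),(363.2,123.8),(386.8,211.2),(280.5,239.5)]
W=np.array([onz("top",p,.07) for p in T]);print(W.round(4))
# corners order: back-left(+x,+y), back-right(+x,-y), front-right, front-left
L=np.array([[.1,.12],[.1,-.12],[-.1,-.12],[-.1,.12]])
f=lambda v:((L@np.array([[np.cos(v[2]),np.sin(v[2])],[-np.sin(v[2]),np.cos(v[2])]])+v[:2])-W[:,:2]).ravel()
r=least_squares(f,[.5,0,0]);cx,cy,a=r.x;print("safe",r.x,np.degrees(a),r.fun.round(4))
S=[(210+28*.3,190+25*.3),(210+298*.3,190+14*.3),(210+12*.3,190+283*.3),(210+318*.3,190+270*.3)]
print("side corners seen",np.round(S,1)); print(proj("side",W).round(1))
R=np.array([[np.cos(a),-np.sin(a),0],[np.sin(a),np.cos(a),0],[0,0,1]])
H=np.array([cx,cy,0])+R@[-.035,0,.086];print("hinge",H,"keyway",H+R@[-.035,0,-.004])
for q in(0,.1,.2,.3):
    P=H+R@np.array([-.09*np.cos(q),0,.09*np.sin(q)]);print(q,proj("top",P),proj("side",P))
print("key top",onz("top",(174.2,279.4),.096),onz("side",(331.2,360.6),.096),tri([("top",(174.2,279.4)),("side",(331.2,360.6))]))
e=[onz("top",(140+(x-400)*.2,245+y*.2),.096) for x,y in((558,144),(583,199))];d=e[0]-e[1];print("key xdir",d,np.degrees(np.arctan2(d[1],d[0])))
e=[onz("side",(290+(x-400)*.2,345+(y-300)*.2),.096) for x,y in((567,388),(640,373))];d=e[0]-e[1];print("key xdir",d,np.degrees(np.arctan2(d[1],d[0])))
M=camera_info("wrist");print(M); print(observe()['time_s'])
E
```

```text
[[ 0.7093  0.1686  0.07  ]
 [ 0.7681 -0.0606  0.07  ]
 [ 0.5771 -0.1104  0.07  ]
 [ 0.5159  0.1175  0.07  ]]
safe [0.64260593 0.02878625 0.25646676] 14.69446313057987 [-0.0004  0.0017  0.0017 -0.0013 -0.0007 -0.0023 -0.0005  0.0019]
side corners seen [[218.4 197.5]
 [299.4 194.2]
 [213.6 274.9]
 [305.4 271. ]]
[[212.5 273.7]
 [218.8 197.6]
 [299.2 194.1]
 [306.9 268.6]]
hinge [0.6087507  0.01990799 0.086     ] keyway [0.57489547 0.01102974 0.082     ]
0 [[337.02024515 236.4111348 ]] [[313.98937003 223.29667754]]
0.1 [[337.099102   235.93568345]] [[313.86919072 220.54355169]]
0.2 [[337.06811338 235.03823733]] [[313.35111291 217.80292262]]
0.3 [[336.92483586 233.71772844]] [[312.43301311 215.10297091]]
key top [0.43082094 0.33686987 0.096     ] [0.43203043 0.33613737 0.096     ] [0.43142149 0.33662131 0.09698694]
key xdir [0.02283566 0.01092002 0.        ] 25.557134670192436
key xdir [0.02468925 0.01047716 0.        ] 22.994487628594808
{'fx': 398.51348282928086, 'fy': 398.51348282928086, 'cx': 317.072599603201, 'cy': 237.2592530465835, 'k1': -0.06359250181185044, 'world_to_cam': array([[ 0.43319709,  0.90129708, -0.00196402, -0.54939688],
       [ 0.85598075, -0.41073213,  0.31400012, -0.04069137],
       [ 0.2822007 , -0.1377051 , -0.94942091,  0.38006285],
       [ 0.        ,  0.        ,  0.        ,  1.        ]])}
0.1
```

>>> drive_tool(offset=[[0,0,0],[0,0,0],[0,0,0],[0,0,0],[0,0,0],[0,0,0],[0,0,0],[-0.3,-1,0],[-0.3,-1,0],[-0.3,-1,0]], turn=[[0,0,-0.96],[0,0,-0.96],[0,0,-0.96],[0,0,-0.96],[0,0,-0.96],[0,0,-0.96],[0,0,-0.96],[0,0,0],[0,0,0],[0,0,0]], hand=[1,1,1,1,1,1,1,1,1,1], newtons=30)

```text
time_s: 1.35
position: [0.3037, 0.3876, 0.2105]
tool_rot: [[-0.967, -0.254, -0.0], [-0.254, 0.967, -0.0], [0.001, -0.0, -1.0]]
ft_force: [-0.2, 0.5, -0.8]
grip_width: 0.0854
gripper_force: 0.0
```

>>> drive_tool(offset=[[-0.3,-1,0],[-0.3,-1,0],[-0.3,-1,0],[-0.3,-1,0],[-0.3,-1,0],[-0.3,-1,0],[-0.3,-1,0],[-0.3,-1,0],[-0.3,-1,0],[-0.1,-0.9,0]], turn=[[0,0,0],[0,0,0],[0,0,0],[0,0,0],[0,0,0],[0,0,0],[0,0,0],[0,0,0],[0,0,0],[0,0,0]], hand=[1,1,1,1,1,1,1,1,1,1])

```text
time_s: 2.6
position: [0.5125, 0.0326, 0.2104]
tool_rot: [[-0.968, -0.253, -0.001], [-0.253, 0.968, 0.0], [0.001, 0.0, -1.0]]
ft_force: [-0.1, 0.3, 0.6]
grip_width: 0.0855
gripper_force: 0.0
```

Run:
```python
from h import *
for i in range(3): get_image("wrist")
o=observe();c=camera_info("wrist");im=get_image("wrist")
print(o['position'].round(4),o['time_s'])
a=0.25647;R=np.array([[np.cos(a),-np.sin(a),0],[np.sin(a),np.cos(a),0],[0,0,1]])
H=np.array([.60875,.01991,.086])
for q in(.2,.25,.3):
    for r,y in((.09,.011),(.09,-.011),(.056,.024),(.056,-.024)):
        p=proj("wrist",H+R@np.array([-r*np.cos(q),y,r*np.sin(q)+.003]),c)[0]; print(q,r,y,p.round(1))
        if q==.25: cv2.circle(im,tuple(int(v) for v in p),3,(0,0,255),1)
for p in [(.1,.12),(-.1,.12),(-.1,-.12)]:
    p=proj("wrist",np.array([.6426,.02879,.07])+R@np.array([*p,0]),c)[0];cv2.circle(im,tuple(int(v) for v in p),4,(0,255,0),1)
cv2.imwrite("pics/w1.png",im)
```

```text
[0.5121 0.033  0.2103] 2.75
0.2 0.09 0.011 [279.8 230.3]
0.2 0.09 -0.011 [248.3 230.4]
0.2 0.056 0.024 [299.6 270.5]
0.2 0.056 -0.024 [235.  270.6]
0.25 0.09 0.011 [279.2 233.5]
0.25 0.09 -0.011 [247.4 233.6]
0.25 0.056 0.024 [299.4 272.7]
0.25 0.056 -0.024 [234.3 272.8]
0.3 0.09 0.011 [278.7 237.2]
0.3 0.09 -0.011 [246.4 237.3]
0.3 0.056 0.024 [299.3 275.1]
0.3 0.056 -0.024 [233.7 275.2]
```

View pics/w1.png

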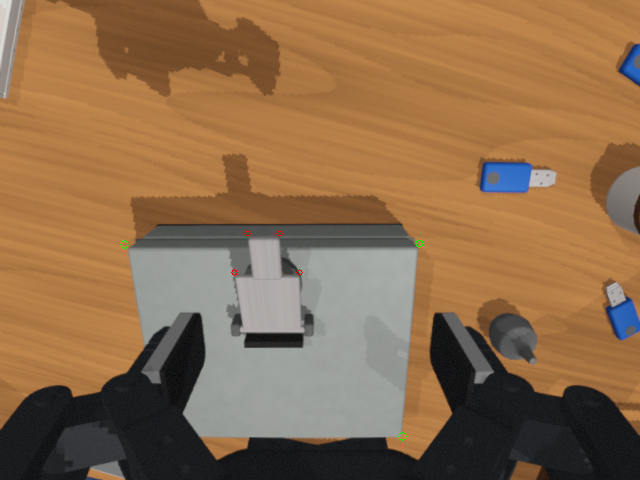

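The wrist view shows the tab end at (251–282,238), about 2 mm to +y of my prediction, and the blue keys lying flat. I'll correct for that and go down onto the tab.

>>> drive_tool(offset=[[-0.35,-0.88,0],[0,0,0.4],[0,0,0.7],[0,0,0.7],[0,0,0.7],[0,0,0.48],[0,0,0],[0,0,0],[0,0,0],[0,0,0]], turn=[[0,0,0],[0,0,0],[0,0,0],[0,0,0],[0,0,0],[0,0,0],[0,0,0],[0,0,0],[0,0,0],[0,0,0]], hand=[1,1,1,1,1,0.6,0.5,0.45,0.45,0.45])

```text
time_s: 4.05
position: [0.5346, 0.0036, 0.0922]
tool_rot: [[-0.967, -0.253, 0.001], [-0.253, 0.967, -0.0], [-0.001, -0.0, -1.0]]
ft_force: [-0.9, -0.6, 0.4]
grip_width: 0.0384
gripper_force: 0.0
```

Run:
```python
from h import *
o=observe();c=camera_info("wrist");im=get_image("wrist")
print(o['position'].round(4),o['time_s'],o['grip_width'],o['ft_force'])
cv2.imwrite("pics/w2.png",im)
```

```text
[0.5346 0.0036 0.0922] 4.05 0.03839336673741533 [-0.89354895 -0.56206752  0.44717334]
```

View pics/w2.png

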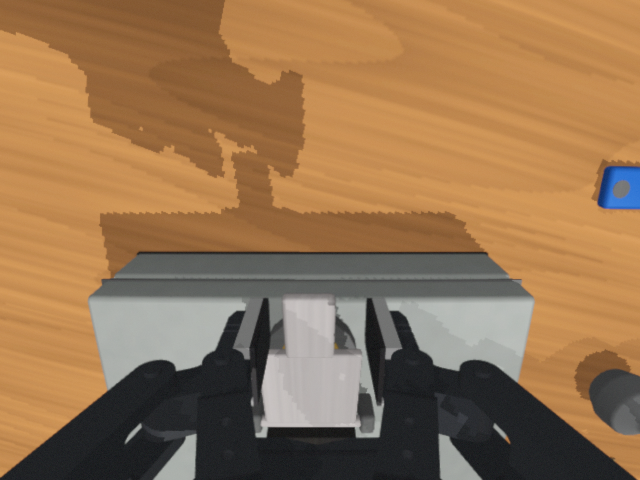

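The tab (columns 285–334) lies about 3 mm to the -y side of the finger centre (column 318). I'll shift by that and close.

>>> drive_tool(offset=[[0,-0.075,0],[0,0,0],[0,0,0],[0,0,0],[0,0,0],[0,0,0],[0,0,0],[0,0,0],[0,0,0],[0,0,0]], turn=[[0,0,0],[0,0,0],[0,0,0],[0,0,0],[0,0,0],[0,0,0],[0,0,0],[0,0,0],[0,0,0],[0,0,0]], hand=[0.45,0.35,0.3,0.25,0.2,0.1,0,0,0,0], newtons=30)

```text
time_s: 5.35
position: [0.5351, 0.0006, 0.0916]
tool_rot: [[-0.967, -0.253, 0.0], [-0.253, 0.967, -0.0], [0.0, -0.0, -1.0]]
ft_force: [-0.2, 0.3, 0.3]
grip_width: 0.0002
gripper_force: 0.0
```

Run:
```python
from h import *
o=observe();p=o['position'];print(p.round(4),o['grip_width'],o['ft_force'])
H=np.array([.60875,.01991]);a=.25647
d=p[:2]-H;u=d@[-np.cos(a),-np.sin(a)];v=d@[-np.sin(a),np.cos(a)];w=p[2]+env.hold_point_z-.086
print(u,v,w,np.hypot(u,w),np.arctan2(w,u))
q0=np.arctan2(w,u);r=np.hypot(u,w)
q=np.linspace(q0,2.62,31);U=r*np.cos(q);W=r*np.sin(q)
print(np.c_[np.diff(U),-np.diff(W)].__truediv__(.04).round(2).tolist())
```

```text
[0.5351 0.0006 0.0916] 0.00015691576921447316 [-0.17561727  0.27217928  0.28557434]
0.07609889761656635 1.669345550616385e-05 0.024331760496612564 0.07989415990747487 0.30946587324412433
[[-0.05, -0.14], [-0.06, -0.14], [-0.07, -0.13], [-0.08, -0.13], [-0.09, -0.12], [-0.1, -0.11], [-0.11, -0.11], [-0.12, -0.1], [-0.13, -0.09], [-0.13, -0.08], [-0.14, -0.07], [-0.14, -0.06], [-0.15, -0.05], [-0.15, -0.03], [-0.15, -0.02], [-0.15, -0.01], [-0.15, 0.0], [-0.15, 0.01], [-0.15, 0.03], [-0.15, 0.04], [-0.15, 0.05], [-0.14, 0.06], [-0.14, 0.07], [-0.13, 0.08], [-0.12, 0.09], [-0.12, 0.1], [-0.11, 0.11], [-0.1, 0.12], [-0.09, 0.12], [-0.08, 0.13]]
```

The fingers shut without the tab, so I look again.

Run:
```python
from h import *
c=camera_info("wrist");w=get_image("wrist");s=get_image("side")
M=c['world_to_cam'];R=M[:3,:3];o=observe();print((R@o['position']+M[:3,3]).round(4),proj("wrist",o['position'],c), proj("wrist",o['position']+[0,0,.0187],c),proj("side",o['position']))
a=np.hstack([cv2.resize(w[200:440,160:480],(400,300)),cv2.resize(s[190:280,210:330],(400,300),interpolation=cv2.INTER_CUBIC)])
cv2.imwrite("pics/w3.png",a)
```

```text
[1.000e-04 2.550e-02 1.793e-01] [[317.26236018 293.80264777]] [[317.273183   314.39251289]] [[307.93953855 221.87114163]]
```

View pics/w3.png

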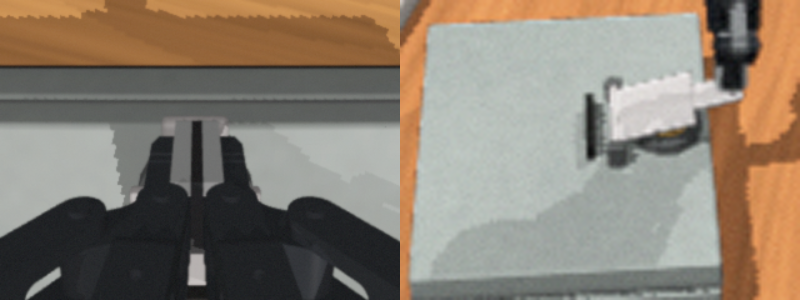

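The shut fingertips rest on top of the tab at about z = 0.092, so the cover lies nearly flat (q≈0.05). I'll open, go lower and pinch again.

>>> drive_tool(offset=[[0,0,0],[0,0,0],[0,0,0],[0,0,0],[0.05,0,0.2],[0,0,0.23],[0,0,0],[0,0,0],[0,0,0],[0,0,0]], turn=[[0,0,0],[0,0,0],[0,0,0],[0,0,0],[0,0,0],[0,0,0],[0,0,0],[0,0,0],[0,0,0],[0,0,0]], hand=[0.5,0.5,0.5,0.5,0.5,0.5,0.4,0.3,0.2,0], newtons=30)

```text
time_s: 6.7
position: [0.5334, -0.0003, 0.0746]
tool_rot: [[-0.967, -0.253, 0.001], [-0.253, 0.967, -0.001], [-0.0, -0.001, -1.0]]
ft_force: [0.3, -2.4, -0.3]
grip_width: 0.0208
gripper_force: 29.7
```

>>> drive_tool(offset=[[0,0,0],[0,0,0],[0,0,0],[0,0,0],[0,0,0],[0,0,0],[0,0,0],[0,0,0],[0,0,0],[0,0,0]], turn=[[0,0,0],[0,0,0],[0,0,0],[0,0,0],[0,0,0],[0,0,0],[0,0,0],[0,0,0],[0,0,0],[0,0,0]], hand=[0,0,0,0,0,0,0,0,0,0])

```text
time_s: 7.95
position: [0.5334, -0.0002, 0.0745]
tool_rot: [[-0.967, -0.253, 0.0], [-0.253, 0.967, -0.001], [-0.0, -0.001, -1.0]]
ft_force: [-0.2, -5.3, 0.3]
grip_width: 0.0213
gripper_force: 29.7
```

Run:
```python
from h import *
o=observe();p=o['position'];print(p.round(4),o['grip_width'],o['ft_force'])
H=np.array([.60875,.01991]);a=.25647
d=p[:2]-H;u=d@[-np.cos(a),-np.sin(a)];v=d@[-np.sin(a),np.cos(a)];w=p[2]+env.hold_point_z-.086
print(u,v,w,np.hypot(u,w),np.arctan2(w,u))
q0=np.arctan2(w,u);r=np.hypot(u,w)
q=np.linspace(q0,2.65,31);U=r*np.cos(q);W=r*np.sin(q)
print(np.c_[np.diff(U),-np.diff(W)].__truediv__(.04).round(2).tolist())
```

```text
[ 5.334e-01 -2.000e-04  7.450e-02] 0.021269271066782097 [-0.20262681 -5.28971084  0.34819441]
0.07802018279161299 -0.00034529273925270086 0.0072222814841215455 0.07835375085260812 0.09230633892389595
[[-0.02, -0.17], [-0.04, -0.16], [-0.05, -0.16], [-0.06, -0.15], [-0.08, -0.15], [-0.09, -0.14], [-0.1, -0.13], [-0.11, -0.12], [-0.12, -0.11], [-0.13, -0.1], [-0.14, -0.09], [-0.15, -0.08], [-0.15, -0.07], [-0.16, -0.05], [-0.16, -0.04], [-0.16, -0.03], [-0.17, -0.01], [-0.17, 0.0], [-0.17, 0.02], [-0.16, 0.03], [-0.16, 0.04], [-0.16, 0.06], [-0.15, 0.07], [-0.14, 0.08], [-0.14, 0.1], [-0.13, 0.11], [-0.12, 0.12], [-0.11, 0.13], [-0.1, 0.14], [-0.09, 0.14]]
```

Gripped (21 mm). Now the arc.

>>> drive_tool(offset=[[-0.02,0,-0.17],[-0.04,0,-0.16],[-0.05,0,-0.16],[-0.06,0,-0.15],[-0.08,0,-0.15],[-0.09,0,-0.14],[-0.1,0,-0.13],[-0.11,0,-0.12],[-0.12,0,-0.11],[-0.13,0,-0.1]], turn=[[0,0,0],[0,0,0],[0,0,0],[0,0,0],[0,0,0],[0,0,0],[0,0,0],[0,0,0],[0,0,0],[0,0,0]], hand=[0,0,0,0,0,0,0,0,0,0])

```text
time_s: 9.2
position: [0.5643, 0.008, 0.1288]
tool_rot: [[-0.967, -0.253, -0.001], [-0.253, 0.967, -0.0], [0.001, 0.0, -1.0]]
ft_force: [4.3, -5.3, -10.1]
grip_width: 0.0201
gripper_force: 29.9
```

>>> drive_tool(offset=[[-0.14,0,-0.09],[-0.15,0,-0.08],[-0.15,0,-0.07],[-0.16,0,-0.05],[-0.16,0,-0.04],[-0.16,0,-0.03],[-0.17,0,-0.01],[-0.17,0,0],[-0.17,0,0.02],[-0.16,0,0.03]], turn=[[0,0,0],[0,0,0],[0,0,0],[0,0,0],[0,0,0],[0,0,0],[0,0,0],[0,0,0],[0,0,0],[0,0,0]], hand=[0,0,0,0,0,0,0,0,0,0])

```text
time_s: 10.45
position: [0.6258, 0.024, 0.1429]
tool_rot: [[-0.967, -0.253, -0.0], [-0.253, 0.967, -0.001], [0.001, -0.001, -1.0]]
ft_force: [-0.3, -5.6, 2.1]
grip_width: 0.0206
gripper_force: 29.9
```

>>> drive_tool(offset=[[-0.16,0,0.04],[-0.16,0,0.06],[-0.15,0,0.07],[-0.14,0,0.08],[-0.14,0,0.1],[-0.13,0,0.11],[-0.12,0,0.12],[-0.11,0,0.13],[-0.1,0,0.14],[-0.09,0,0.14]], turn=[[0,0,0],[0,0,0],[0,0,0],[0,0,0],[0,0,0],[0,0,0],[0,0,0],[0,0,0],[0,0,0],[0,0,0]], hand=[0,0,0,0,0,0,0,0,0,0])

```text
time_s: 11.7
position: [0.6791, 0.0378, 0.1056]
tool_rot: [[-0.967, -0.253, 0.009], [-0.253, 0.967, 0.0], [-0.009, -0.002, -1.0]]
ft_force: [8.2, -1.7, 9.9]
grip_width: 0.0205
gripper_force: 38.2
```

>>> drive_tool(offset=[[-0.02,0,0.06],[0,0,0],[0,0,0],[0,0,0],[0,0,0],[0,0,0],[0,0,0],[0,0,0],[0,0,0],[0,0,0]], turn=[[0,0,0],[0,0,0],[0,0,0],[0,0,0],[0,0,0],[0,0,0],[0,0,0],[0,0,0],[0,0,0],[0,0,0]], hand=[0,0,0,0.3,0.3,0.4,0.5,0.5,0.5,0.5])

```text
time_s: 12.95
position: [0.6768, 0.0377, 0.1008]
tool_rot: [[-0.967, -0.253, -0.0], [-0.253, 0.967, 0.0], [0.0, 0.0, -1.0]]
ft_force: [0.4, 0.0, 0.9]
grip_width: 0.043
gripper_force: 0.0
```

>>> drive_tool(offset=[[0,0,-0.4],[0,0,-0.8],[0,0,-0.9],[0,0,-0.9],[0.8,0,0],[0.8,0,0],[0.8,0,0],[0,0,0],[0,0,0],[0,0,0]], turn=[[0,0,0],[0,0,0],[0,0,0],[0,0,0],[0,0,0],[0,0,0],[0,0,0],[0,0,0],[0,0,0],[0,0,0]], hand=[0.6,0.8,1,1,1,1,1,1,1,1])

```text
time_s: 14.2
position: [0.5846, 0.0135, 0.2208]
tool_rot: [[-0.967, -0.253, 0.0], [-0.253, 0.967, 0.0], [-0.0, -0.0, -1.0]]
ft_force: [0.1, 0.5, -0.1]
grip_width: 0.0853
gripper_force: 0.0
```

Run:
```python
from h import *
o=observe();c=camera_info("wrist");w=get_image("wrist");t=get_image("top");np.save("w4.npy",c['world_to_cam'])
K=np.array([.57490,.01103,.082]);p=proj("wrist",K,c)[0];print(o['position'].round(4),"pred keyway wrist",p,"top",proj("top",K))
cv2.imwrite("pics/w4full.png",w)
x,y=int(p[0])-80,int(p[1])-60;x=max(0,min(x,480));y=max(0,min(y,360));print(x,y)
a=np.hstack([cv2.resize(w[y:y+120,x:x+160],(400,300),interpolation=cv2.INTER_CUBIC),cv2.resize(t[150:240,290:410],(400,300),interpolation=cv2.INTER_CUBIC)])
cv2.imwrite("pics/w4.png",a)
```

```text
[0.5846 0.0135 0.2208] pred keyway wrist [317.32760871 201.44652249] top [[330.36862509 211.51179338]]
237 141
```

View pics/w4.png

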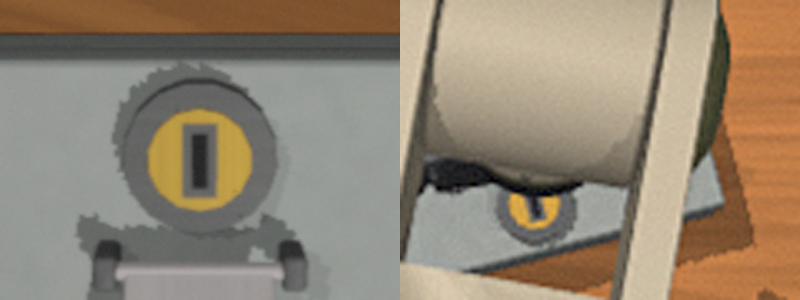

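The wrist crop shows the uncovered keyway at about (317,205), 3.5 px from prediction, with the slot aligned to the tool and the cover lying back. Now over the pot.

>>> drive_tool(offset=[[0.18,0.98,0],[0.18,0.98,0],[0.18,0.98,0],[0.18,0.98,0],[0.18,0.98,0],[0.18,0.98,0],[0.18,0.98,0],[0.2,0.97,0],[0.2,0.96,0],[0,0,0]], turn=[[0,0,0],[0,0,0],[0,0,0],[0,0,0],[0,0,0],[0,0,0],[0,0,0],[0,0,0],[0,0,-0.8],[0,0,-0.75]], hand=[1,1,1,1,1,1,1,1,1,1])

```text
time_s: 15.55
position: [0.4296, 0.339, 0.2207]
tool_rot: [[-0.911, -0.412, -0.0], [-0.412, 0.911, 0.0], [0.0, 0.0, -1.0]]
ft_force: [0.1, 0.1, 0.3]
grip_width: 0.0856
gripper_force: 0.0
```

Run:
```python
from h import *
for i in range(4): get_image("wrist")
o=observe();c=camera_info("wrist");w=get_image("wrist")
P=np.array([.4311,.3366,.096]);p=proj("wrist",P,c)[0];print(o['position'].round(4),o['tool_rot'][:2,1],"pred",p)
x,y=int(p[0])-80,int(p[1])-60;print(x,y)
cv2.imwrite("pics/w5.png",cv2.resize(w[y:y+120,x:x+160],(800,600),interpolation=cv2.INTER_CUBIC))
```

```text
[0.4309 0.3367 0.2207] [-0.40448234  0.91454581] pred [317.02421954 219.22370471]
237 159
```

View pics/w5.png

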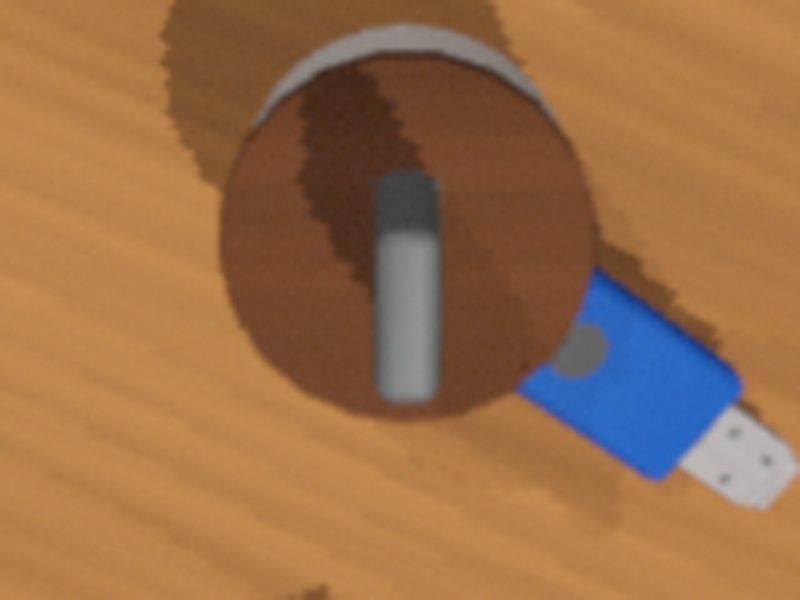

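Bow top centre is at wrist pixel (318.4,222.6), aligned with the tool. The same ~2.5 mm bias shows at the keyway, so it cancels. Descend and grip.

>>> drive_tool(offset=[[0,0.025,0.5],[0,0,0.8],[0,0,0.8],[0,0,0.8],[0,0,0.7],[0,0,0.4],[0,0,0],[0,0,0],[0,0,0],[0,0,0]], turn=[[0,0,0],[0,0,0],[0,0,0],[0,0,0],[0,0,0],[0,0,0],[0,0,0],[0,0,0],[0,0,0],[0,0,0]], hand=[1,1,1,1,0.9,0.7,0.5,0.35,0.2,0], newtons=80)

```text
time_s: 17.05
position: [0.4306, 0.3377, 0.0617]
tool_rot: [[-0.914, -0.406, 0.001], [-0.406, 0.914, 0.001], [-0.002, -0.0, -1.0]]
ft_force: [-1.5, -0.9, 4.4]
grip_width: 0.0076
gripper_force: 80.6
```

>>> drive_tool(offset=[[0,0,0],[0,0,0],[0,0,0],[0,0,0],[0,0,0],[0,0,0],[0,0,0],[0,0,0],[0,0,0],[0,0,0]], turn=[[0,0,0],[0,0,0],[0,0,0],[0,0,0],[0,0,0],[0,0,0],[0,0,0],[0,0,0],[0,0,0],[0,0,0]], hand=[0,0,0,0,0,0,0,0,0,0])

```text
time_s: 18.3
position: [0.4306, 0.3378, 0.0617]
tool_rot: [[-0.914, -0.406, 0.002], [-0.406, 0.914, 0.001], [-0.002, -0.0, -1.0]]
ft_force: [-0.7, -2.0, 5.7]
grip_width: 0.0075
gripper_force: 80.9
```

>>> drive_tool(offset=[[0,0,-0.4],[0,0,-0.8],[0,0,-0.9],[0,0,-0.8],[0,0,0],[0,0,0],[-0.16,-0.98,0],[-0.16,-0.98,0],[-0.16,-0.98,0],[-0.16,-0.98,0]], turn=[[0,0,0],[0,0,0],[0,0,0],[0,0,0],[0,0,0.8],[0,0,0.75],[0,0,0],[0,0,0],[0,0,0],[0,0,0]], hand=[0,0,0,0,0,0,0,0,0,0])

```text
time_s: 19.55
position: [0.495, 0.1912, 0.1769]
tool_rot: [[-0.967, -0.253, 0.0], [-0.253, 0.967, 0.0], [-0.0, 0.0, -1.0]]
ft_force: [0.8, 0.7, -0.3]
grip_width: 0.0074
gripper_force: 80.2
```

>>> drive_tool(offset=[[-0.16,-0.98,0],[-0.16,-0.98,0],[-0.16,-0.98,0],[-0.16,-0.98,0],[-0.14,-0.98,0],[0,0,0],[0,0,0.3],[0,0,0.3],[0,0,0],[0,0,0]], turn=[[0,0,0],[0,0,0],[0,0,0],[0,0,0],[0,0,0],[0,0,0],[0,0,0],[0,0,0],[0,0,0],[0,0,0]], hand=[0,0,0,0,0,0,0,0,0,0])

```text
time_s: 20.8
position: [0.5745, 0.0111, 0.153]
tool_rot: [[-0.967, -0.254, 0.0], [-0.254, 0.967, -0.0], [-0.0, -0.0, -1.0]]
ft_force: [-0.4, 0.9, -0.2]
grip_width: 0.0076
gripper_force: 80.2
```

Run:
```python
from h import *
o=observe();c=camera_info("wrist");w=get_image("wrist");t=get_image("top");s=get_image("side")
print(o['position'].round(4),o['tool_rot'].round(3).tolist(),o['grip_width'],o['ft_force'])
print(proj("wrist",[[.5749,.011,.082],o['position']-[0,0,.037]],c), proj("side",[[.5749,.011,.082],o['position']-[0,0,.037]]))
a=np.hstack([cv2.resize(w[140:380,160:480],(400,300),interpolation=cv2.INTER_CUBIC),cv2.resize(s[190:265,230:330],(400,300),interpolation=cv2.INTER_CUBIC)])
cv2.imwrite("pics/w6.png",a)
```

```text
[0.5745 0.0111 0.153 ] [[-0.967, -0.254, 0.0], [-0.254, 0.967, -0.0], [-0.0, -0.0, -1.0]] 0.007619378998939096 [-0.40015063  0.91643517 -0.16558105]
[[316.89034587 242.94655951]
 [317.22520583 263.0187145 ]] [[289.91440038 225.6504953 ]
 [289.80384347 215.13312187]]
```

View pics/w6.png

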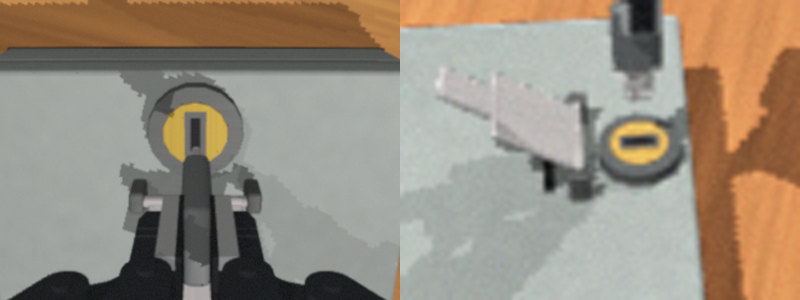

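The side view shows the blade tip at (289,214), directly above the slot (290,226), with the key vertical and the cover fully back. Insert.

>>> drive_tool(offset=[[0,-0.015,0.3],[0,0,0.3],[0,0,0.2],[0,0,0.1],[0,0,0.1],[0,0,0.1],[0,0,0],[0,0,0],[0,0,0],[0,0,0]], turn=[[0,0,0],[0,0,0],[0,0,0],[0,0,0],[0,0,0],[0,0,0],[0,0,0],[0,0,0],[0,0,0],[0,0,0]], hand=[0,0,0,0,0,0,0,0,0,0])

```text
time_s: 22.2
position: [0.5747, 0.0101, 0.109]
tool_rot: [[-0.967, -0.253, 0.0], [-0.253, 0.967, -0.0], [-0.0, -0.0, -1.0]]
ft_force: [-0.3, -0.3, -0.7]
grip_width: 0.0074
gripper_force: 80.2
```

>>> drive_tool(offset=[[0,0,0.06],[0,0,0.06],[0,0,0.06],[0,0,0.06],[0,0,0.06],[0,0,0.06],[0,0,0.04],[0,0,0],[0,0,0],[0,0,0]], turn=[[0,0,0.2],[0,0,-0.4],[0,0,0.4],[0,0,-0.4],[0,0,0.4],[0,0,-0.4],[0,0,0.2],[0,0,0],[0,0,0],[0,0,0]], hand=[0,0,0,0,0,0,0,0,0,0])

```text
time_s: 23.45
position: [0.5756, 0.0101, 0.0936]
tool_rot: [[-0.968, -0.253, 0.003], [-0.253, 0.968, -0.0], [-0.003, -0.001, -1.0]]
ft_force: [1.0, 2.1, 6.5]
grip_width: 0.0074
gripper_force: 80.8
```

>>> drive_tool(offset=[[0,0,0.03],[0,0,0.03],[0,0,0.03],[0,0,0],[0,0,0],[0,0,0],[0,0,0],[0,0,0],[0,0,0],[0,0,0]], turn=[[0,0,0.3],[0,0,-0.6],[0,0,0.3],[0,0,0],[0,0,0],[0,0,0],[0,0,0],[0,0,0],[0,0,0],[0,0,0]], hand=[0,0,0,0,0,0,0,0,0,0])

```text
time_s: 24.7
position: [0.5761, 0.01, 0.0933]
tool_rot: [[-0.967, -0.253, 0.006], [-0.253, 0.967, -0.001], [-0.006, -0.003, -1.0]]
ft_force: [-6.5, 0.6, 29.7]
grip_width: 0.0077
gripper_force: 84.4
```

Fully home: 30 N of push and z has stopped at 0.0933, as computed. Turn clockwise (+ tool z).

>>> drive_tool(offset=[[0,0,0],[0,0,0],[0,0,0],[0,0,0],[0,0,0],[0,0,0],[0,0,0],[0,0,0],[0,0,0],[0,0,0]], turn=[[0,0,0.7],[0,0,0.7],[0,0,0.7],[0,0,0.7],[0,0,0.7],[0,0,0.7],[0,0,0.7],[0,0,0.7],[0,0,0.7],[0,0,0.7]], hand=[0,0,0,0,0,0,0,0,0,0])

```text
time_s: 25.95
position: [0.5759, 0.0114, 0.0933]
tool_rot: [[-0.887, 0.461, 0.006], [0.461, 0.887, 0.001], [-0.005, 0.004, -1.0]]
ft_force: [-5.9, 7.0, 31.0]
grip_width: 0.0077
gripper_force: 84.4
```

>>> drive_tool(offset=[[0,0,0],[0,0,0],[0,0,0],[0,0,0],[0,0,0],[0,0,0],[0,0,0],[0,0,0],[0,0,0],[0,0,0]], turn=[[0,0,0.7],[0,0,0.7],[0,0,0.7],[0,0,0.7],[0,0,0.7],[0,0,0.7],[0,0,0.7],[0,0,0.7],[0,0,0.7],[0,0,0.7]], hand=[0,0,0,0,0,0,0,0,0,0])

```text
time_s: 27.2
position: [0.5767, 0.0124, 0.0933]
tool_rot: [[-0.351, 0.936, 0.008], [0.936, 0.351, 0.003], [0.0, 0.009, -1.0]]
ft_force: [-2.0, 13.4, 28.2]
grip_width: 0.0077
gripper_force: 84.2
```

Run:
```python
from rig import *
import numpy as np
o=observe();y=o['tool_rot'][:,1];print(np.degrees(np.arctan2(y[1],y[0])),o['wrist_torque'],o['ft_force'],o['time_s'])
```

```text
20.542030331891915 [2.51399996 0.31158714 0.11826698] [-2.0432857  13.44460838 28.18930832] 27.2
```

>>> drive_tool(offset=[[0,0,0],[0,0,0],[0,0,0],[0,0,0],[0,0,0],[0,0,0],[0,0,0],[0,0,0],[0,0,0],[0,0,0]], turn=[[0,0,0.5],[0,0,0.5],[0,0,0.5],[0,0,0.4],[0,0,0.4],[0,0,0],[0,0,0],[0,0,0],[0,0,0],[0,0,0]], hand=[0,0,0,0,0,0,0,0,0,0])

```text
time_s: 28.45
position: [0.5775, 0.0123, 0.0934]
tool_rot: [[-0.12, 0.993, 0.01], [0.993, 0.12, 0.003], [0.002, 0.01, -1.0]]
ft_force: [0.6, 12.9, 26.7]
grip_width: 0.008
gripper_force: 83.9
```

Run:
```python
from h import *
o=observe();y=o['tool_rot'][:,1];print(np.degrees(np.arctan2(y[1],y[0])),o['wrist_torque'],o['ft_force'],o['time_s'])
cv2.imwrite("pics/s7.png",cv2.resize(get_image("side")[170:290,190:350],(800,600),interpolation=cv2.INTER_CUBIC))
```

```text
6.887366141271872 [ 2.47498953 -0.26339085  0.27678988] [ 0.56289114 12.93252977 26.74743908] 28.45
```

View pics/s7.png

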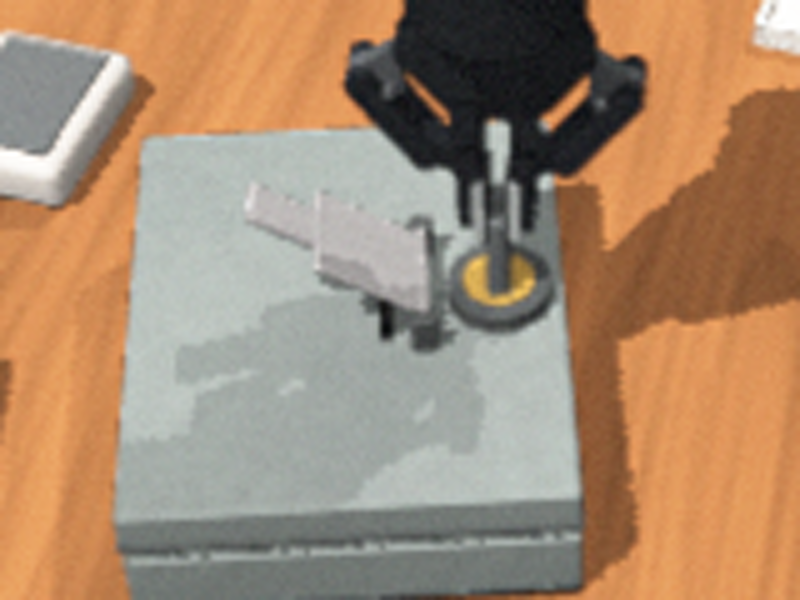

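The key is seated and the cover is on its stop. Wrist torque is rising (0.12→0.28 N m). I'll add a little more turn to confirm the stop.

>>> drive_tool(offset=[[0,0,0],[0,0,0],[0,0,0],[0,0,0],[0,0,0],[0,0,0],[0,0,0],[0,0,0],[0,0,0],[0,0,0]], turn=[[0,0,0.3],[0,0,0.3],[0,0,0],[0,0,0],[0,0,0],[0,0,0],[0,0,0],[0,0,0],[0,0,0],[0,0,0]], hand=[0,0,0,0,0,0,0,0,0,0])

```text
time_s: 29.75
position: [0.5777, 0.0123, 0.0934]
tool_rot: [[-0.058, 0.998, 0.011], [0.998, 0.058, 0.003], [0.002, 0.011, -1.0]]
ft_force: [1.2, 13.1, 26.3]
grip_width: 0.0075
gripper_force: 83.9
```

Run:
```python
from rig import *
import numpy as np
o=observe();y=o['tool_rot'][:,1];print(np.degrees(np.arctan2(y[1],y[0])),o['wrist_torque'],o['ft_force'],o['position'],o['gripper_force'])
if o['wrist_torque'][2]>.3 and o['gripper_force']>50: print(env.close_job())
```

```text
3.3161085384990563 [ 2.48384249 -0.36447852  0.47360778] [ 1.20068235 13.1056351  26.29547384] [0.57772423 0.01232236 0.09336888] 83.93388748168945
the job is handed in; nothing more can be done
None
```

The job is handed in: the cover is laid back on its stop, and the key is fully home, turned to its stop and still gripped at about 84 N; the hand-in returned no verdict.

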